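# Fit the battery in the packing scale

### The arm

A 6-joint arm with a two-finger parallel gripper is mounted at the origin on the work surface. World frame = base frame: x ahead of the robot, y to its left, z up, the work surface at z = 0. Lengths are in mm, angles in rad, forces in N, time in s.
With the tool pointing down it reaches from about 300 to 775 mm from the base axis. Payload 14.6 kg.
Tool frame: the origin (TCP) lies at the very end of the fingers, on their centre line; the grasp point (between the pads) lies 19 mm behind it (grip_point_offset is the distance from the TCP to the grasp point, in mm); z points along the fingers, y is the line along which they close (so a half turn about z gives the same grasp; the last joint's range is limited). The gripper opens to 94 mm and grips with 3 to 60 N. Pads are 16 mm wide; open, the fingers measure 119 mm over their backs; the gripper's body (75 mm by 177 mm) begins 78 mm behind the grasp point.
Start: joints at [-1.198, 0.3, 1.521, -0, 1.321, -0.067], TCP at [234.159, -497.653, 205.446] pointing down, gripper open.
Joint ranges: [-3.03, 3.03], [-0.79, 2.21], [0.23, 2.52], [-1.04, 4.18], [0, 3.07], [-2.55, 2.55]. Speed limits (rad/s): [2.22, 2.22, 2.57, 3.14, 3.14, 3.14].

### API

Orientations are given as [roll, pitch, yaw] about the fixed x, y, z axes, in that order (R = Rz(yaw) Ry(pitch) Rx(roll)).
In Python, from cell import read_state, camera, camera_info, sign_off, grip_point_offset gives the robot as it stands.
- The arm moves only by the shell command python3 -m handwheel 'ROWS' [FORCE]. ROWS is text: rows parted by semicolons, each of 5 numbers parted by spaces: the shift along the world's x, y, z in units of 40 mm (1.0 is 40 mm), then the turn about the world's z in units of 5 degrees (1.0 is 5 degrees), then the closure, from 0 (fully open) to 1 (shut). In form: dx dy dz yaw gripper; .... A call has 1 to 12 rows; each row shifts and turns the commanded pose from where the row before left it; what a row does not reach is not made up. A row lasts 1/12 s, in which the tool goes at most 41.7 mm and 7.16 degrees, less where a joint would pass 70% of its speed; a pose out of reach is approached as far as the arm can. A call is refused whole if a number of a shift passes 1 or a number of a turn 1, either way. A call with a gripper value outside its range is refused whole. The fingers move at their own pace and stop on an object; FORCE is the grip in N (left out, the last holds). Time passes only in rows, so rows that do not move let the fingers close. It gives the time, the measured TCP pose, the force, the opening and the grip force at its end, in the units of the state.
- read_state(): the state, without advancing time (a new reading comes with each control period).
- camera(name): name is "scene" or "top" or "wrist"; returns (picture, depth): 384x512x3 uint8, red, green, blue; 384x512 float32, mm along the optical axis (not along the pixel's ray), 0 where there is no reading.
- camera_info(name): a dict with "intrinsics" (3x3 intrinsics, pixels), "world_from_camera" (4x4, takes a point from camera to world coordinates). Camera axes: x right, y down, z forward; pixel columns grow to the right and rows downward; lengths in mm; the calibration is good to about 2 mm. The wrist camera is an equidistant fisheye: a pixel r from the principal point sees the ray r / f radians off the axis. A picture is of the moment at which its call begins: read the wrist's pose just before it. camera_info takes no time and is no camera call; for the wrist camera it gives the pose at the moment of the call.
- sign_off(): hands the job in; it is judged then, once.
The state is a dict: "clock": time; "joints": joint angles; "qd": joint speeds; "effort": joint torques, N m; "eef_pos": TCP position; "eef_rot": TCP orientation; "wrist_force": force on the tool from outside, world axes, zero at the start; "moment": the same for the moment, N m; "finger_gap": finger opening in mm; "finger_force": force on a finger pad.
Only numpy, scipy, OpenCV 4.12 (cv2) and the standard library are available. Lean on these libraries where they do the work, as an engineer would, in place of code of your own. Each camera call takes 0.05 s, during which the arm holds its last target. There are 200 camera calls.

### The job

Fit the long battery into the upturned packing scale. Take it out of the rack by its two ends, lay it on the ribbed mat and let go; then take it round its body, press its flat end against the spring plate in the scale's battery bay and bring the studded end down past the retaining lip, so that it lies level and fully home under the lip. Leave the two small batteries, the tape roll and the screwdriver where they are.

Things in the scene. Friction and masses are not known exactly. Their poses are not given: they have to be found in the camera images.
- cell: the long battery, a grey cylinder 19 mm in diameter, 60 mm long without its stud, 60 g or so. Origin on its axis, midway along the 60 mm; its x axis runs along the battery towards the studded end (it may roll about x). It starts lying in one of the three lanes of the rack, studded end towards rack +x. Lane walls leave only its ends free to grip.
- stud (a point): end of the battery's stud (8 mm in diameter, 2 mm long), 32 mm from the battery's origin along its +x
- flat_end (a point): middle of the battery's flat end, 30 mm from its origin along its -x
- small_a: bystander: small battery, 14.5 mm in diameter, 46 mm long plus a 2 mm stud, lying in another lane of the rack. Origin at mid-length on its axis, x along it
- small_b: bystander: the other small battery, same size, in the remaining lane
- rack: fixed white battery rack: base plate 130 (x) x 112 (y) x 6 mm, three parallel lanes along its x axis at y = -34, 0 and +34 mm. Each lane is 22 mm wide between two walls 44 mm long (x from -22 to +22 mm), 5 mm thick, whose tops are 22 mm above the table. Beyond the walls the plate is clear for fingers. Origin: centre of the underside
- ribmat: fixed black rubber mat 130 (x) x 105 (y) mm, 3 mm thick, with nine ribs along its x axis (3 mm wide, 3 mm high, 12 mm apart), rib tops 6 mm above the table: a battery laid along x settles in a groove with its axis about 14.4 mm above the table and does not roll. Origin: centre of the underside
- scale: fixed grey packing scale lying upside down, bottom cover off: open housing 190 (x) x 160 (y) mm, floor 4 mm and rim 18 mm above the table. The battery bay runs along its x axis at y = 0: spring end at -x (nearer the robot), lip end at +x. Spring block from x = -56 to -34 mm, its top 44 mm above the table. Origin: centre of the underside
- bay (a point): where the battery's origin must finally be: on the bay's axis, 31.5 mm above the table, scale x = 19 mm. Axes as the scale's; the stud must point to +x. The battery lies on a rail 14 mm wide, top 22 mm above the table. Cheeks 22 mm apart flank its two ends (scale x -34 to -6 and 40 to 51 mm), 36 mm high, flared; between them fingers have 45 mm each side, down to the housing floor
- lip (a point): middle of the upper inner edge of the retaining lip, 45.5 mm above the table, scale x = 45 mm. The lip is 16 mm wide, 3 mm thick (underside 42.5 mm above the table) and overhangs the end wall, whose inner face is at scale x = 51 mm, by 6 mm towards the spring. The end wall is 5 mm thick and as high as the lip
- spring (a joint): travel of the spring plate in m, 0 relaxed, growing as it is pressed towards scale -x, at most 0.020; stiffness 400 N/m. A seated battery holds it at 0.005; to pass the lip the battery must press it to between 0.010 and 0.016
- spring_face (a point): middle of the spring plate's face (moves with the plate), on the bay's axis, 31.5 mm above the table, scale x = -6 mm when relaxed. The plate is 16 mm wide and reaches from 23 to 44 mm above the table, so a level battery above the lip passes over it: the flat end must be put in low, the studded end raised by about 25 to 30 degrees
- tape: bystander: loose roll of tape, ring 100 mm in diameter, 45 mm high. Origin: centre of the underside
- screwdriver: bystander: loose screwdriver lying on the table. Origin under its middle
Things that resemble listed ones, but are neither listed nor needed, are in the scene too. Leave any pink or purple look-alike of the ribmat alone. Leave any purple look-alike of the cell alone.

How it is judged:
By the outcome, as a careful person would: the job done as asked, in the order asked, and still so for the second after the job is handed in, with the robot touching nothing.
It also fails if it takes over 53 s, if anything falls off the work surface, if the arm or the gripper's body presses on something with over 40 N, if the wrist force passes 120 N, or if a joint passes its speed limit or range.

## Working session

There is one attempt and no reset: what is moved stays moved. The work goes in short steps, Python scripts to look and compute and a shell command to move; the robot and the scene stay as the last step left them, time stands still between calls to the robot, and variables do not carry over. Pictures are saved under pics/ and viewed, at most 10 in all, crops included, and the job is handed in when it is done.

```bash
mkdir -p pics; ls
cat > h.py <<'E'
import numpy as np,cv2
from cell import *
def snap(n,f):
    im,d=camera(n); cv2.imwrite(f'pics/{f}.png',im[:,:,::-1]); np.savez(f'pics/{f}.npz',im=im,d=d,K=camera_info(n)['intrinsics'],T=camera_info(n)['world_from_camera']); return im,d
E
python3 - <<'E'
from h import *
for n in ['top','scene']:
    im,d=snap(n,n+'0'); i=camera_info(n); print(n,np.round(i['intrinsics'],1).tolist(),np.round(i['world_from_camera'],3).tolist())
print(read_state(),grip_point_offset)
a=cv2.imread('pics/top0.png')
cv2.imwrite('pics/top0b.png',cv2.resize(a,(800,600),interpolation=cv2.INTER_CUBIC))
E
```

```text
pics
top [[379.0, 0.0, 259.5], [0.0, 379.0, 194.4], [0.0, 0.0, 1.0]] [[0.013, -0.98, 0.198, 346.021], [-1.0, -0.016, -0.016, -38.794], [0.019, -0.197, -0.98, 1048.002], [0.0, 0.0, 0.0, 1.0]]
scene [[392.6, 0.0, 256.7], [0.0, 392.6, 192.1], [0.0, 0.0, 1.0]] [[0.755, 0.533, -0.383, 872.6], [0.656, -0.625, 0.423, -419.905], [-0.014, -0.57, -0.821, 773.802], [0.0, 0.0, 0.0, 1.0]]
{'clock': 0.1, 'joints': array([-1.19763576e+00,  3.00426579e-01,  1.52156006e+00,  1.24176234e-05,
        1.32068701e+00, -6.65880245e-02]), 'qd': array([ 0.0003363 , -0.00063042, -0.00105915, -0.00089737,  0.00120718,
        0.00209403]), 'effort': array([-1.17434652e-04, -5.32645869e+01, -3.53280973e+01,  7.09430175e-02,
        2.34927930e-02, -5.11359974e-05]), 'eef_pos': array([ 234.05655123, -497.43614758,  204.91964062]), 'eef_rot': array([-3.14051485e+00, -8.39295952e-05,  4.39745464e-01]), 'wrist_force': array([-0.32939646,  0.36651416, -0.56865163]), 'moment': array([ 0.00684519, -0.03494213,  0.04912058]), 'finger_force': 0.0, 'finger_gap': 94.0478900157342} 18.8
```

View pics/top0b.png

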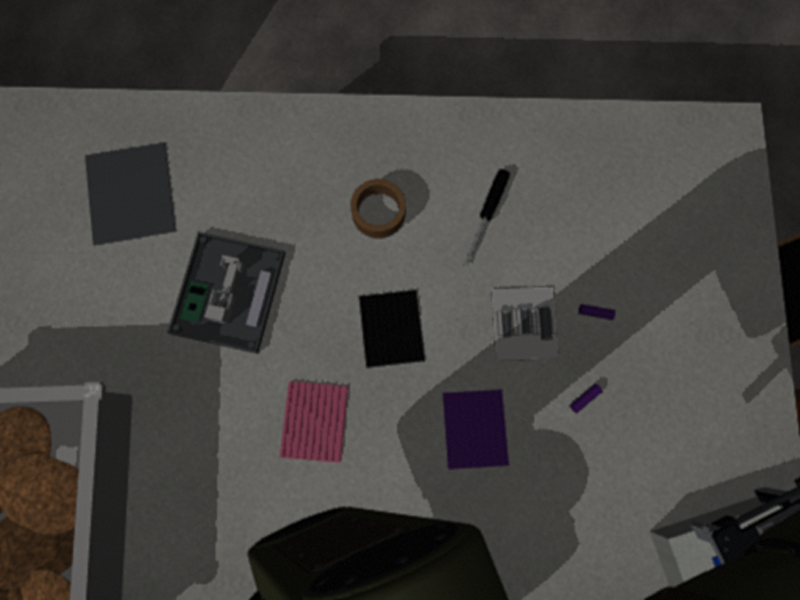

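View pics/scene0.png

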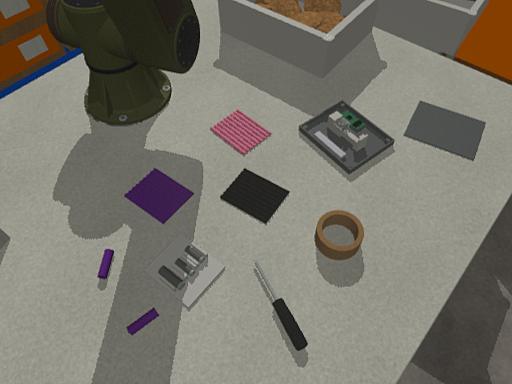

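Top view (800x600): rack at (525,322) with three lanes, black ribbed mat (392,328), and the scale at (228,292). The look-alikes are a pink mat (315,420), a purple mat (475,428), and purple cells at (597,312) and (587,397). The grey plate at (130,193) isn't listed. Next I'll get coarse poses by mask.

```bash
cat >> h.py <<'E'
def ray(K,T,u,v,fish=False):
    x,y=(u-K[0,2])/K[0,0],(v-K[1,2])/K[1,1]
    if fish:
        r=np.hypot(x,y)+1e-12; d=np.array([x/r*np.sin(r),y/r*np.sin(r),np.cos(r)])
    else: d=np.array([x,y,1.])
    return T[:3,3],T[:3,:3]@d
def onplane(K,T,u,v,z,fish=False):
    o,d=ray(np.array(K),np.array(T),u,v,fish); return o+d*(z-o[2])/d[2]
def toimg(K,T,P,fish=True):
    K,T=np.array(K),np.array(T); p=np.linalg.inv(T)@np.r_[P,1]
    if fish:
        r=np.hypot(p[0],p[1]);th=np.arctan2(r,p[2]);return K[0,2]+K[0,0]*th*p[0]/r,K[1,2]+K[1,1]*th*p[1]/r
    return K[0,2]+K[0,0]*p[0]/p[2],K[1,2]+K[1,1]*p[1]/p[2]
E
python3 - <<'E'
from h import *
f=np.load('pics/top0.npz'); im,d,K,T=[f[k] for k in ['im','d','K','T']]
im=im.astype(int); s=im.sum(2); sat=im.max(2)-im.min(2)
def rep(n,m,box,z):
    x0,y0,x1,y1=[int(b*.64) for b in box]; q=np.zeros(m.shape,np.uint8); q[y0:y1,x0:x1]=m[y0:y1,x0:x1]
    q=cv2.morphologyEx(q,cv2.MORPH_CLOSE,np.ones((5,5)))
    c=max(cv2.findContours(q,0,2)[0],key=cv2.contourArea)
    pts=np.array([onplane(K,T,*p[0],z)[:2] for p in c],np.float32)
    print(n,cv2.minAreaRect(pts))
rep('mat',s<75,(350,280,435,375),6)
print(im[int(328*.64),int(392*.64)],im[int(420*.64),int(140*.64)],im[int(240*.64),int(205*.64)], im[int(350*.64),int(525*.64)],im[int(300*.64),int(450*.64)])
g=cv2.threshold(im[:,:,1].astype(np.uint8),0,1,0)[1]
for th in (130,150,170): rep('rack',s>th*3-0,(480,275,565,370),6)
rep('scale',s<200,(155,222,300,360),18)
i=camera_info('wrist'); print(np.round(i['intrinsics'],1).tolist(),np.round(i['world_from_camera'],3).tolist())
a=cv2.imread('pics/top0.png'); b=cv2.imread('pics/scene0.png')
A=cv2.resize(a[175:240,300:370],(400,371),interpolation=2);B=cv2.resize(b[225:312,140:235],(400,371),interpolation=2)
cv2.imwrite('pics/c1.png',np.hstack([A,B]))
E
```

```text
mat ((512.6602172851562, -31.362926483154297), (126.00850677490234, 101.63645935058594), 7.504856586456299)
[8 6 7] [64 63 61] [36 37 39] [70 69 68] [102 102  97]Traceback (most recent call last):
  File "<stdin>", line 13, in <module>
  File "<stdin>", line 7, in rep
ValueError: max() iterable argument is empty
```

Run:
```python
from h import *
f=np.load('pics/top0.npz'); im,d,K,T=[f[k] for k in ['im','d','K','T']]
def quad(n,ps,z):
    P=np.array([onplane(K,T,u*.64,v*.64,z)[:2] for u,v in ps],np.float32)
    print(n,P.mean(0),cv2.minAreaRect(P))
quad('rack',[(491,287),(555,286),(557,359),(495,360)],6)
quad('scale',[(198,233),(293,245),(258,352),(169,333)],18)
i=camera_info('wrist'); print(np.round(i['intrinsics'],1).tolist(),np.round(i['world_from_camera'],3).tolist())
a=cv2.imread('pics/top0.png'); b=cv2.imread('pics/scene0.png')
A=cv2.resize(a[175:240,300:370],(400,371),interpolation=2);B=cv2.resize(b[225:312,140:235],(400,371),interpolation=2)
cv2.imwrite('pics/c1.png',np.minimum(np.hstack([A,B]).astype(int)*1.8,255))
```

```text
rack [ 525.32965 -270.00348] ((525.3082885742188, -271.3046875), (132.58529663085938, 116.60014343261719), 1.898292899131775)
scale [573.75653 255.63615] ((576.71630859375, 252.11585998535156), (172.47296142578125, 200.64794921875), 78.82727813720703)
[[297.3, 0.0, 257.3], [0.0, 297.3, 194.2], [0.0, 0.0, 1.0]] [[0.427, -0.874, -0.233, 302.922], [-0.904, -0.412, -0.11, -466.628], [-0.0, 0.257, -0.966, 384.95], [0.0, 0.0, 0.0, 1.0]][ WARN:0@0.366] global loadsave.cpp:1063 imwrite_ Unsupported depth image for selected encoder is fallbacked to CV_8U.
```

View pics/c1.png

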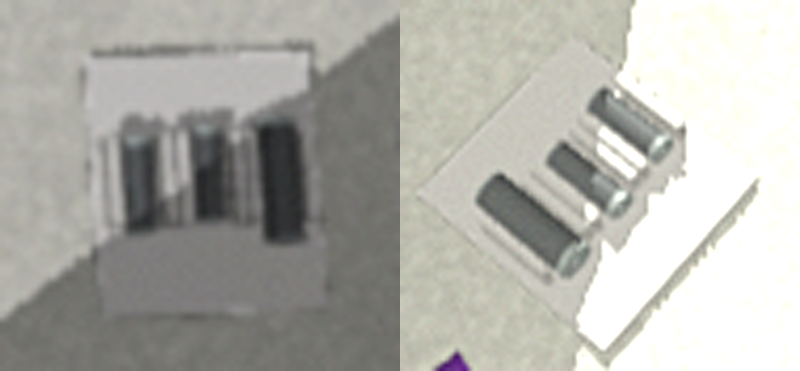

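The top crop shows three grey batteries, at (140,175), (208,172) and (282,182). The third is the longest and fattest, reaching well beyond the lane walls, so it's the cell, in the rack's -y lane. The bright stud ends point to +x in the scene crop. I'm moving over it.

```bash
python3 -m handwheel '0.6 0.4 0 1 0;0.6 0.4 0 1 0;0.6 0.4 0 1 0;0.6 0.4 0 1 0;0.6 0.4 0 1 0;0.6 0.4 0 1 0;0.6 0.4 0 1 0;0.6 0.4 0 1 0;0.6 0.4 0 1 0;0.6 0.4 0 1 0;0.6 0.4 0 1 0;0.6 0.4 0 1 0' 20
python3 -m handwheel '0 0 0 1 0;0 0 -0.5 0.5 0;0 0 0 0 0;0 0 0 0 0'
python3 - <<'E'
from h import *
im,d=snap('wrist','w1'); s=read_state(); print(s['eef_pos'],s['eef_rot'],s['clock'],np.round(s['joints'],3))
a=cv2.resize(cv2.imread('pics/w1.png'),(800,600),interpolation=2); cv2.imwrite('pics/w1b.png',np.clip(a.astype(int)*1.5,0,255).astype(np.uint8))
E
```

```text
clock: 1.1
eef_pos: [523.1, -304.6, 205.1]
eef_rot: [-3.141, -0.0, 1.491]
wrist_force: [0.4, -0.2, 0.0]
finger_gap: 93.8
finger_force: 0.0
clock: 1.43
eef_pos: [521.7, -305.4, 184.6]
eef_rot: [-3.14, -0.001, 1.616]
wrist_force: [0.4, 0.8, 0.6]
finger_gap: 94.0
finger_force: 0.0
[ 521.9695638  -305.74607063  185.61300476] [-3.14101960e+00 -4.15149726e-04  1.61574589e+00] 1.4833 [-0.59   0.438  1.379 -0.     1.325 -0.635]
```

View pics/w1b.png

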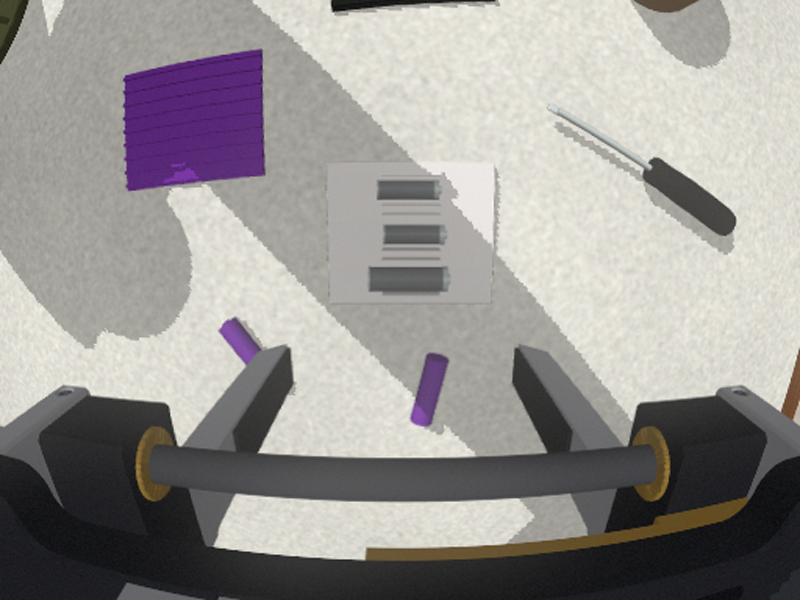

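The wrist view (800x600) shows the long cell at (408,279), from flat end x≈369 to stud x≈450. The rack spans (328,163)–(494,302).

Run:
```python
from h import *
f=np.load('pics/w1.npz'); im,K,T=[f[k] for k in ['im','K','T']]
g=im.sum(2).astype(int); x0,x1,y0,y1=228,296,165,192
sub=g[y0:y1,x0:x1]; 
for r in range(165,192,2): print(r,(g[r,228:296:2]//3).tolist())
P=lambda u,v,z:np.round(onplane(K,T,u*.64,v*.64,z,True),1)
print('mid',P(408,279,20),'flat',P(369,279.5,15.5),'stud',P(450,279,15.5))
print('corners',[P(u,v,6) for u,v in [(328,163),(494,163),(491,303),(329,302)]])
```

```text
165 [112, 113, 113, 113, 113, 112, 113, 112, 100, 84, 84, 83, 83, 85, 83, 84, 83, 83, 83, 84, 84, 84, 84, 83, 84, 84, 83, 112, 112, 112, 113, 112, 113, 113]
167 [112, 113, 113, 112, 113, 112, 113, 112, 112, 113, 112, 112, 112, 113, 112, 112, 112, 112, 113, 112, 112, 111, 113, 111, 112, 112, 113, 113, 113, 113, 113, 112, 114, 112]
169 [112, 113, 112, 113, 110, 112, 112, 113, 112, 113, 112, 112, 112, 112, 111, 113, 112, 112, 111, 112, 112, 112, 112, 112, 112, 113, 112, 111, 111, 112, 113, 112, 113, 114]
171 [113, 112, 112, 112, 74, 55, 55, 56, 54, 56, 55, 54, 55, 55, 55, 54, 53, 55, 54, 55, 55, 54, 55, 54, 55, 56, 56, 59, 78, 91, 112, 113, 113, 113]
173 [112, 112, 113, 111, 83, 61, 62, 61, 60, 61, 61, 60, 59, 59, 60, 60, 60, 59, 61, 59, 60, 60, 60, 60, 60, 61, 61, 61, 88, 94, 113, 112, 112, 113]
175 [111, 112, 112, 110, 82, 64, 64, 63, 62, 63, 62, 63, 62, 63, 63, 61, 62, 62, 63, 61, 63, 63, 63, 63, 62, 63, 62, 64, 92, 91, 111, 113, 113, 112]
177 [112, 112, 113, 112, 86, 67, 67, 67, 67, 67, 66, 66, 66, 66, 66, 67, 66, 65, 66, 66, 66, 66, 67, 67, 66, 66, 66, 67, 96, 96, 107, 111, 113, 11
[... 631 characters left out ...]
113, 112, 112, 106, 82, 80, 80, 81, 81, 80, 80, 81, 81, 80, 80, 82, 80, 81, 81, 81, 81, 85, 111, 112, 112, 112, 113, 112, 112]
189 [112, 113, 112, 112, 112, 112, 113, 112, 110, 106, 107, 106, 106, 106, 106, 106, 105, 106, 105, 106, 105, 106, 106, 106, 105, 105, 106, 111, 112, 112, 111, 111, 112, 112]
191 [112, 112, 112, 112, 111, 113, 111, 112, 112, 112, 112, 112, 112, 112, 111, 111, 111, 112, 112, 111, 112, 112, 111, 111, 112, 112, 111, 112, 112, 111, 111, 112, 111, 112]
mid [ 527.7 -304.7   20. ] flat [ 497.7 -307.4   15.5] stud [ 560.2 -304.1   15.5]
corners [array([ 462.2, -218.8,    6. ]), array([ 590. , -212.4,    6. ]), array([ 596.2, -324.2,    6. ]), array([ 465.2, -329.4,    6. ])]
```

```bash
python3 -m handwheel '0.18 0 -0.9 0 0;0 0 -0.9 0 0;0 0 -0.9 0 0;0 0 -0.9 0 0;0 0 -0.3 0 0;0 0 -0.2 0 0;0 0 -0.1 0 0;0 0 0 0 0;0 0 0 0 0'
python3 - <<'E'
from h import *
im,d=snap('wrist','w2'); s=read_state(); print(s['eef_pos'],s['eef_rot'])
cv2.imwrite('pics/w2b.png',np.clip(cv2.resize(cv2.imread('pics/w2.png')[180:330,150:370],(800,545),interpolation=2).astype(int)*1.5,0,255).astype(np.uint8))
E
```

```text
clock: 2.23
eef_pos: [530.2, -306.3, 19.4]
eef_rot: [3.139, 0.002, 1.618]
wrist_force: [-0.7, -0.5, 1.2]
finger_gap: 93.7
finger_force: 0.0
[ 530.19903694 -306.23999464   19.39372467] [3.13932410e+00 1.63570597e-03 1.61762029e+00]
```

View pics/w2b.png

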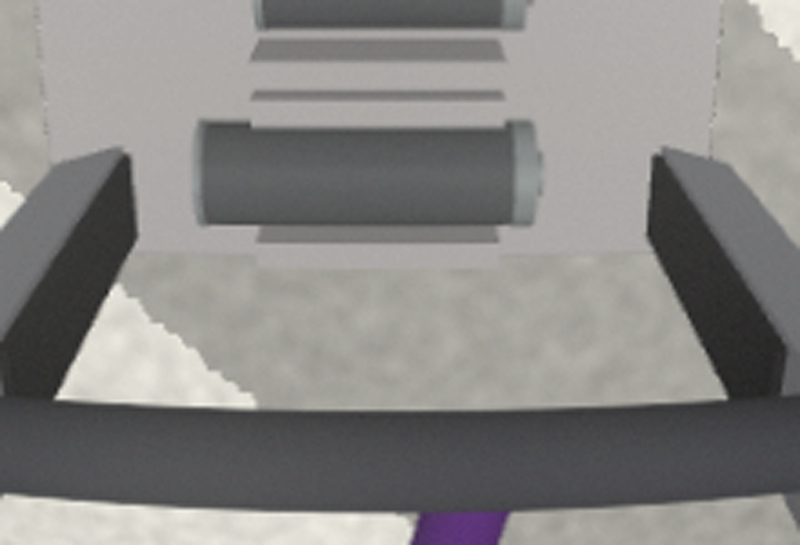

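Run:
```python
from h import *
f=np.load('pics/w2.npz'); K,T=f['K'],f['T']
P=lambda u,v,z:np.round(onplane(K,T,150+u/3.636,180+v/3.633,z,True),1)
print('flat',P(195,174,15.5),'stud',P(543,174,15.5),'axis-sil',P(369,123,15.5),P(369,225,15.5))
print('tips',P(133,155,19.4),P(136,236,19.4),P(652,155,19.4),P(648,236,19.4))
```

```text
flat [ 495.4 -306.6   15.5] stud [ 559.4 -303.5   15.5] axis-sil [ 527.1 -294.9   15.5] [ 527.9 -315.    15.5]
tips [ 484.7 -302.    19.4] [ 484.7 -318.2   19.4] [ 578.5 -297.6   19.4] [ 579.9 -313.8   19.4]
```

```bash
python3 -m handwheel '-0.1 0.06 0 0 0;0 0 -0.13 0 0;0 0 -0.12 0 0;0 0 0 0 0;0 0 0 0 1;0 0 0 0 1;0 0 0 0 1;0 0 0 0 1;0 0 0 0 1;0 0 0 0 1;0 0 0 0 1' 25
```

```text
clock: 3.2
eef_pos: [525.4, -303.3, 7.5]
eef_rot: [3.142, 0.0, 1.618]
wrist_force: [-0.9, -0.3, -0.0]
finger_gap: 61.2
finger_force: 25.0
```

```bash
python3 -m handwheel '0 0 0.4 0 1;0 0 0.8 0 1;0 0 0.8 0 1;0 0.6 0.3 0 1;0 0.9 0 1 1;-0.1 0.9 0 0 1;-0.1 0.9 0 0 1;-0.1 0.9 0 0 1;0 0.9 0 0 1;0 0.9 0 0 1;0 0.6 0 0 1;0 0.2 0 0 1'
python3 -m handwheel '0 0 0 0 1;0 0 0 0 1'
python3 - <<'E'
from h import *
im,d=snap('wrist','w3'); s=read_state(); print(s['eef_pos'],s['eef_rot'])
cv2.imwrite('pics/w3b.png',np.clip(cv2.resize(cv2.imread('pics/w3.png'),(800,600),interpolation=2).astype(int)*2,0,255).astype(np.uint8))
E
```

```text
clock: 4.2
eef_pos: [513.1, -28.3, 99.6]
eef_rot: [3.142, -0.0, 1.708]
wrist_force: [-0.5, -0.7, -0.4]
finger_gap: 61.7
finger_force: 25.0
clock: 4.37
eef_pos: [513.5, -31.8, 99.5]
eef_rot: [3.142, 0.0, 1.706]
wrist_force: [0.1, -0.6, -0.7]
finger_gap: 61.6
finger_force: 25.0
[513.46573814 -32.30788912  99.43685903] [3.14156999e+00 2.04274592e-04 1.70461754e+00]
```

View pics/w3b.png

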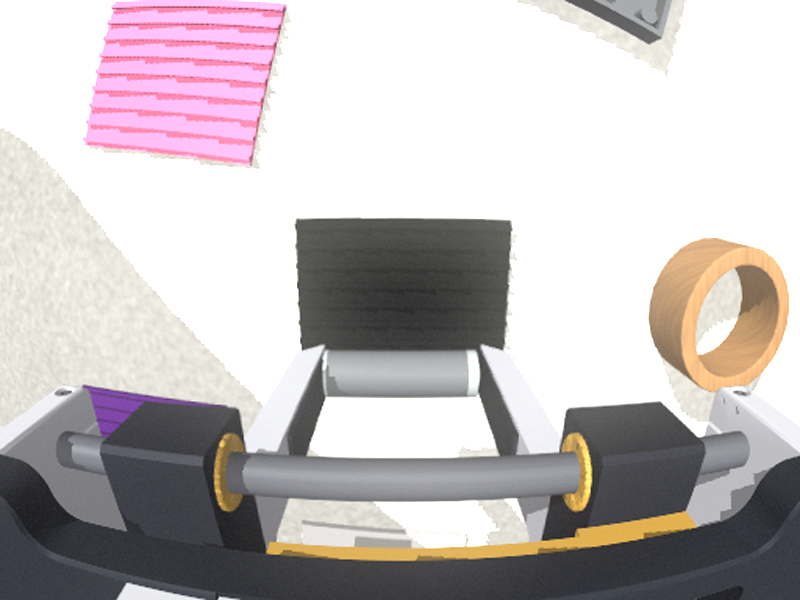

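The cell is held at both ends (325–478, 372). The black mat lies beyond it with its top edge from (297,219) to (511,221).

Run:
```python
from h import *
f=np.load('pics/w3.npz'); K,T,im=f['K'],f['T'],f['im']
P=lambda u,v,z:np.round(onplane(K,T,u*.64,v*.64,z,True),1)
print('corners',P(297,220,6),P(511,222,6),'lower',P(300,345,6),P(506,345,6))
print(T[:3,3])
for c in (205,258,310):
    col=im[130:222,c].sum(1).astype(float)
    print(c,[(v+130,int(x)) for v,x in enumerate(col)][6:])
```

```text
corners [445.5  11.2   6. ] [572.4  27.2   6. ] lower [453.9 -67.4   6. ] [583.9 -49.8   6. ]
[504.57977729  41.0028264  279.40371826]
205 [(136, 459), (137, 460), (138, 451), (139, 349), (140, 138), (141, 141), (142, 136), (143, 136), (144, 135), (145, 134), (146, 137), (147, 123), (148, 125), (149, 125), (150, 133), (151, 133), (152, 130), (153, 130), (154, 130), (155, 128), (156, 130), (157, 132), (158, 125), (159, 122), (160, 122), (161, 118), (162, 127), (163, 127), (164, 125), (165, 125), (166, 121), (167, 122), (168, 123), (169, 124), (170, 122), (171, 124), (172, 115), (173, 121), (174, 113), (175, 112), (176, 116), (177, 120), (178, 119), (179, 120), (180, 116), (181, 113), (182, 115), (183, 116), (184, 114), (185, 111), (186, 110), (187, 112), (188, 112), (189, 117), (190, 113), (191, 119), (192, 114), (193, 115), (194, 117), (195, 114), (196, 112), (197, 110), (198, 110), (199, 115), (200, 114), (201, 119), (202, 118), (203, 117), (204, 113), (205, 119), (206, 114), (207, 115), (208, 111), (209, 114), (210, 116), (211, 120), (212, 120), (213, 122), (214, 120), (215, 116), 
[... 1386 characters left out ...]
21), (164, 129), (165, 130), (166, 126), (167, 122), (168, 119), (169, 121), (170, 122), (171, 124), (172, 118), (173, 108), (174, 111), (175, 114), (176, 121), (177, 120), (178, 119), (179, 118), (180, 115), (181, 110), (182, 115), (183, 117), (184, 118), (185, 114), (186, 107), (187, 112), (188, 116), (189, 119), (190, 115), (191, 114), (192, 117), (193, 112), (194, 112), (195, 114), (196, 111), (197, 110), (198, 110), (199, 116), (200, 121), (201, 117), (202, 113), (203, 117), (204, 111), (205, 113), (206, 118), (207, 115), (208, 114), (209, 106), (210, 114), (211, 108), (212, 115), (213, 117), (214, 121), (215, 117), (216, 117), (217, 115), (218, 120), (219, 120), (220, 161), (221, 309)]
```

```bash
python3 -m handwheel '0 0.15 -0.7 0 1;0 0 -0.7 0 1;0 0 -0.5 0 1;0 0 -0.2 0 1;0 0 -0.1 0 1;0 0 -0.05 0 1;0 0 0 0 1;0 0 0 0 1;0 0 0 0 1'
```

```text
clock: 5.17
eef_pos: [513.9, -25.4, 10.4]
eef_rot: [3.14, 0.0, 1.705]
wrist_force: [-0.1, 0.6, -0.5]
finger_gap: 61.7
finger_force: 25.0
```

```bash
python3 -m handwheel '0 0 -0.06 0 1;0 0 0 0 1;0 0 0 0 0.6;0 0 0 0 0.2;0 0 0 0 0;0 0 0 0 0;0 0 0 0 0;0 0 0 0 0;0 0 0.5 0 0;0 0 0.9 0 0;0 0 0.9 1 0;0 0 0 1 0'
python3 -m handwheel '0 0 0 1 0;0 0 0 1 0;0 0 0 1 0;0 0 0 1 0;0 0 0 1 0;0 0 0 1 0;0 0 0 1 0;0 0 0 1 0;0 0 0 1 0;0 0 0 1 0;0 0 0 1 0;0 0 0 1 0'
python3 -m handwheel '0 0 0 1 0;0 0 0 1 0;0 0 0 1 0;0 0 0 1 0;0 0 0 0 0;0 0 0 0 0'
python3 - <<'E'
from h import *
im,d=snap('wrist','w4'); s=read_state(); print(s['eef_pos'],s['eef_rot'],np.round(s['joints'],2))
cv2.imwrite('pics/w4b.png',np.clip(cv2.resize(cv2.imread('pics/w4.png'),(800,600),interpolation=2).astype(int)*2,0,255).astype(np.uint8))
E
```

```text
clock: 6.17
eef_pos: [516.1, -25.5, 105.4]
eef_rot: [3.133, 0.004, 1.883]
wrist_force: [0.6, -0.5, 0.4]
finger_gap: 93.9
finger_force: 0.0
clock: 7.17
eef_pos: [513.3, -25.3, 99.0]
eef_rot: [3.142, -0.0, 2.931]
wrist_force: [-0.0, -0.4, 0.6]
finger_gap: 94.1
finger_force: 0.0
clock: 7.67
eef_pos: [513.4, -25.2, 99.1]
eef_rot: [3.142, -0.0, -3.01]
wrist_force: [-0.7, 0.2, -0.3]
finger_gap: 93.9
finger_force: 0.0
[513.33988989 -25.25798182  99.04462324] [-3.14158107e+00 -1.50847732e-05 -3.01034685e+00] [-0.12  0.34  1.74 -0.    1.07 -1.82]
```

View pics/w4b.png

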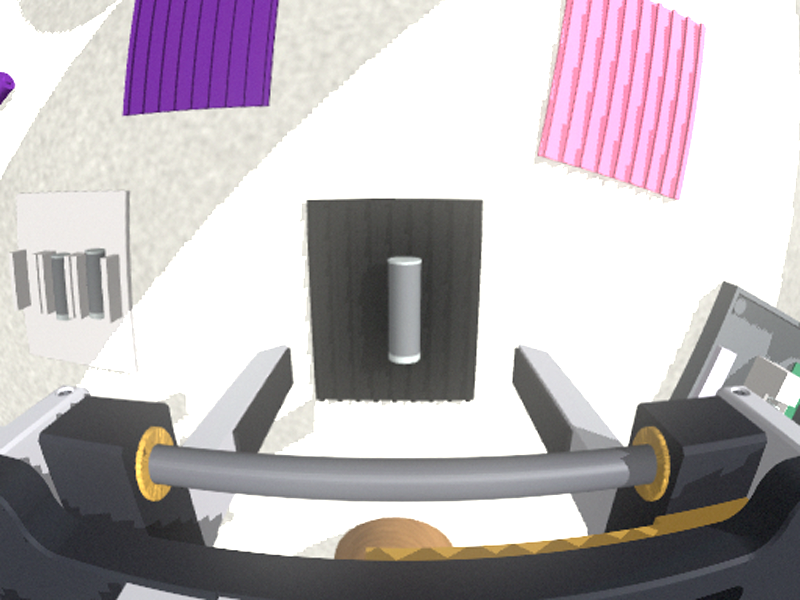

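The cell lies in a groove, from flat end (404,258) to stud (403,364). No wrist rotation is needed.

Run:
```python
from h import *
f=np.load('pics/w4.npz'); K,T,im=f['K'],f['T'],f['im']
P=lambda u,v,z:np.round(onplane(K,T,u*.64,v*.64,z,True),1)
print('flat top',P(404.5,257,23.9),'stud tip',P(403.5,364,14.4),P(403.5,362,23.9), 'sides',P(388,310,14.4),P(421,310,14.4))
print('tips',P(292,346,99),P(514,346,99), P(291,392,99), P(516,392,99))
```

```text
flat top [481.2 -29.3  23.9] stud tip [548.4 -20.8  14.4] [543.3 -21.5  23.9] sides [515.5 -34.5  14.4] [512.9 -15.1  14.4]
tips [512.5 -73.1  99. ] [500.1  19.4  99. ] [534.1 -72.5  99. ] [521.1  25.   99. ]
```

```bash
python3 -m handwheel '0 0 -0.7 0 0.3;0 0 -0.7 0 0.3;0 0 -0.5 0 0.3;0 0 -0.2 0 0.3;0 0 -0.15 0 0.3;0 0 -0.04 0 0.3;0 0 0 0 1;0 0 0 0 1;0 0 0 0 1;0 0 0 0 1;0 0 0 0 1;0 0 0 0 1' 20
python3 -m handwheel '0 0 0 0 1;0 0 0 0 1;0 0 0 0 1'
```

```text
clock: 8.72
eef_pos: [513.5, -25.3, 7.7]
eef_rot: [-3.141, 0.0, -3.007]
wrist_force: [-0.3, -0.5, 0.2]
finger_gap: 29.1
finger_force: 0.0
clock: 8.97
eef_pos: [513.4, -24.8, 7.7]
eef_rot: [3.141, 0.0, -3.007]
wrist_force: [-1.1, 4.0, 3.9]
finger_gap: 18.3
finger_force: 20.0
```

```bash
python3 -m handwheel '0 0 0.5 0 1;0 0 0.9 0 1;0 0 0.9 0 1;0.2 0.6 0.5 0 1;0.3 0.9 0.1 -1 1;0.3 0.9 0 -1 1;0.3 0.9 0 -1 1;0.3 0.9 0 -1 1;0.3 0.9 0 0 1;0.3 0.9 0 0 1;0 0.6 0 0 1;0 0.25 0 0 1'
python3 -m handwheel '0 0 0 0 1;0 0 0 0 1;0 0 0 0 1'
python3 - <<'E'
from h import *
im,d=snap('wrist','w5'); s=read_state(); print(s['eef_pos'],s['eef_rot'],np.round(s['joints'],2))
cv2.imwrite('pics/w5b.png',np.clip(cv2.resize(cv2.imread('pics/w5.png')[90:330,96:416],(800,600),interpolation=2).astype(int)*1.7,0,255).astype(np.uint8))
E
```

```text
clock: 9.97
eef_pos: [593.0, 251.9, 122.8]
eef_rot: [-3.142, -0.001, 2.929]
wrist_force: [-0.1, -0.6, -0.5]
finger_gap: 18.7
finger_force: 20.0
clock: 10.22
eef_pos: [593.4, 247.3, 123.5]
eef_rot: [-3.141, -0.0, 2.926]
wrist_force: [-0.1, -0.6, -0.6]
finger_gap: 18.6
finger_force: 20.0
[593.51064158 247.20308482 123.6476905 ] [-3.14144732e+00  9.04054054e-05  2.92538967e+00] [ 0.34  0.58  1.32 -0.    1.24 -1.02]
```

View pics/w5b.png

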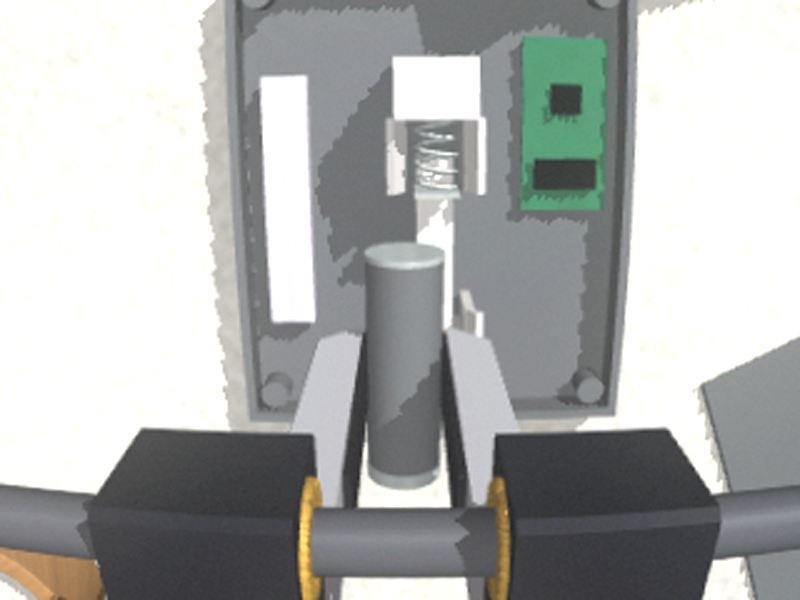

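The wrist crop shows the spring block (393–480, 57–118), the spring plate (~(437,191)), the scale's front rim corners at (250,418) and (616,412), and the cell held at (404, 250–485).

Run:
```python
from h import *
f=np.load('pics/w5.npz'); K,T,im=f['K'],f['T'],f['im']
P=lambda u,v,z:np.round(onplane(K,T,96+u*.4,90+v*.4,z,True),1)
b=[P(u,v,44) for u,v in [(393,57),(480,57),(481,118),(392,118)]]
print('block',b,np.mean(b,0))
e=[P(250,419,18),P(616,413,18)];print('rim front',e,np.mean(e,0),np.degrees(np.arctan2(*(e[1]-e[0])[[1,0]]))-90)
p=[P(413,192,44),P(461,192,44)]; print('plate',p,np.mean(p,0))
c=[P(386,120,36),P(387,193,36),P(484,118,36),P(486,193,36)]; print('cheek',c,np.mean(c,0))
print('rail at x~',P(414,230,22),P(453,230,22))
r=[P(636,30,18),P(616,413,18),P(228,30,18),P(250,419,18)];print('side',[np.degrees(np.arctan2(*(r[i+1]-r[i])[[1,0]])) for i in (0,2)])
# cell axis height ~ TCP+6.7
z=123.5+6.7
print('cell flat',P(365,255,z),P(444,255,z),'stud end',P(369,470,z),P(440,470,z))
```

```text
block [array([517.6, 259.5,  44. ]), array([523.8, 288.9,  44. ]), array([544.8, 284.9,  44. ]), array([538.3, 254.5,  44. ])] [531.125 271.95   44.   ]
rim front [array([651.7, 165.4,  18. ]), array([684. , 322.6,  18. ])] [667.85 244.    18.  ] -11.611007366192368
plate [array([565.6, 256.1,  44. ]), array([569.1, 272.8,  44. ])] [567.35 264.45  44.  ]
cheek [array([539.1, 252. ,  36. ]), array([565.2, 246.6,  36. ]), array([545.7, 286.7,  36. ]), array([572.9, 282. ,  36. ])] [555.725 266.825  36.   ]
rail at x~ [584.  252.8  22. ] [587.2 267.7  22. ]
side [np.float64(-11.372052918974253), np.float64(-12.038462382460894)]
cell flat [563.5 243.7 130.2] [567.6 262.3 130.2] stud end [621.9 230.9 130.2] [626.  249.6 130.2]
```

```bash
python3 -m handwheel '0.23 0.26 0 0.16 1;0 0 -0.6 0 1;0 0 -0.6 0 1;0 0 -0.4 0 1;0 0 -0.1 0 1;0 0 0 0 1;0 0 0 0 1;0 0 0 0 1'
python3 -m handwheel '0 0 -0.04 0 1;0 0 0 0 1;0 0 0 0 1'
```

```text
clock: 10.93
eef_pos: [603.3, 259.0, 57.1]
eef_rot: [3.14, 0.002, 2.94]
wrist_force: [0.4, -0.4, -0.2]
finger_gap: 18.0
finger_force: 20.0
clock: 11.18
eef_pos: [602.7, 259.2, 54.3]
eef_rot: [3.141, 0.0, 2.941]
wrist_force: [-0.6, -0.3, -0.1]
finger_gap: 18.3
finger_force: 20.0
```

```bash
python3 -m handwheel '0 -0.04 -0.08 0 1;0 0 0 0 1;0 0 0 0 1'
python3 -m handwheel '0 0 -0.05 0 1;0 0 0 0 1;0 0 0 0 1'
python3 -m handwheel '0 0 -0.05 0 1;0 0 0 0 1;0 0 0 0 1'
```

```text
clock: 11.43
eef_pos: [602.4, 257.4, 50.4]
eef_rot: [-3.141, -0.0, 2.941]
wrist_force: [0.1, -0.0, 0.7]
finger_gap: 18.2
finger_force: 20.0
clock: 11.68
eef_pos: [602.5, 257.5, 48.5]
eef_rot: [-3.141, -0.0, 2.941]
wrist_force: [-0.6, -0.0, -1.3]
finger_gap: 18.2
finger_force: 20.0
clock: 11.93
eef_pos: [602.7, 257.7, 47.2]
eef_rot: [3.141, 0.0, 2.941]
wrist_force: [-3.4, -0.7, 3.9]
finger_gap: 18.4
finger_force: 20.0
```

Run:
```python
from h import *
snap('wrist','w6');snap('scene','s6');s=read_state();print(s['eef_pos'],s['wrist_force'],s['moment'])
a=cv2.resize(cv2.imread('pics/w6.png')[90:330,176:336],(400,600),interpolation=2)
b=cv2.resize(cv2.imread('pics/s6.png')[80:200,290:400],(400,436),interpolation=2);b=np.vstack([b,np.zeros((164,400,3),np.uint8)])
cv2.imwrite('pics/v6.png',np.clip(np.hstack([a,b]).astype(int)*1.7,0,255).astype(np.uint8))
```

```text
[602.65455604 257.70629431  47.19131768] [-2.07807141 -0.47435798  4.94617848] [-0.05567549  0.32033232 -0.04556658]
```

```bash
python3 -m handwheel '0 0 -0.04 0 1;0 0 -0.04 0 1;0 0 0 0 1;0 0 0 0 1'
python3 -m handwheel '0 0 -0.04 0 1;0 0 -0.04 0 1;0 0 0 0 1;0 0 0 0 1'
python3 - <<'E'
from h import *
snap('wrist','w7');snap('scene','s7');s=read_state();print(s['eef_pos'],s['wrist_force'],s['moment'])
a=cv2.resize(cv2.imread('pics/w7.png')[90:330,176:336],(400,600),interpolation=2)
b=cv2.resize(cv2.imread('pics/s7.png')[80:200,290:400],(400,436),interpolation=2);b=np.vstack([b,np.zeros((164,400,3),np.uint8)])
cv2.imwrite('pics/v7.png',np.clip(np.hstack([a,b]).astype(int)*1.7,0,255).astype(np.uint8))
E
```

```text
clock: 12.37
eef_pos: [602.8, 257.8, 44.2]
eef_rot: [3.141, 0.001, 2.941]
wrist_force: [-3.4, -0.5, 7.1]
finger_gap: 18.4
finger_force: 20.0
clock: 12.7
eef_pos: [602.9, 257.8, 41.1]
eef_rot: [3.141, 0.001, 2.941]
wrist_force: [-1.8, 1.0, 6.9]
finger_gap: 18.5
finger_force: 20.0
[602.95091773 257.80356917  41.13283932] [-3.02811159  0.03513619  7.80486897] [-0.04157658  0.2030203  -0.02141535]
```

View pics/v7.png

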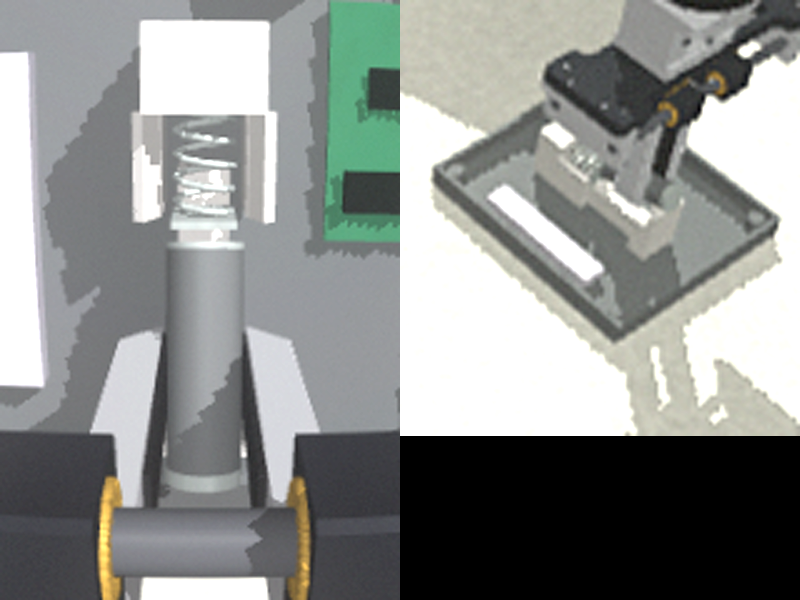

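Wrist view: the cell is tilting, laterally centred on the bay (cell axis column 205, cheeks 134–276), and its flat rim (y 243) is just ahead of the plate (y 213–228). I'll measure the tilt from depth.

```bash
cat >> h.py <<'E'
def tilt(name,u=258,v0=186,v1=282,n=12):
    f=np.load(f'pics/{name}.npz'); K,T,d=f['K'],f['T'],f['d']; a=np.radians(-11.6); ax=np.array([np.cos(a),np.sin(a)]); out=[]
    for v in np.linspace(v0,v1,n).astype(int):
        o,r=ray(K,T,u,v,True); c=T[:3,:3].T@r
        if d[v,u]>0:
            p=o+r*d[v,u]/c[2]; q=p[:2]-[575.2,263.0]; out.append((v,round(float(q@ax),1),round(float(q@[-ax[1],ax[0]]),1),round(float(p[2]),1)))
    return out
E
python3 - <<'E'
from h import *
for r in tilt('w7',258,176,286,23): print(r)
E
```

```text
(np.int64(176), -8.2, 0.2, 38.1)
(np.int64(181), -6.6, 0.1, 45.4)
(np.int64(186), 1.7, 0.2, 23.7)
(np.int64(191), -2.1, 0.1, 52.0)
(np.int64(196), 0.5, 0.1, 53.8)
(np.int64(201), 3.5, 0.2, 53.9)
(np.int64(206), 6.3, 0.2, 54.7)
(np.int64(211), 9.3, 0.2, 54.9)
(np.int64(216), 11.8, 0.2, 56.6)
(np.int64(221), 14.7, 0.2, 57.3)
(np.int64(226), 17.8, 0.2, 57.5)
(np.int64(231), 20.4, 0.2, 58.9)
(np.int64(236), 23.3, 0.2, 59.5)
(np.int64(241), 26.4, 0.2, 59.9)
(np.int64(246), 29.2, 0.2, 60.8)
(np.int64(251), 32.0, 0.2, 61.9)
(np.int64(256), 34.3, 0.2, 63.9)
(np.int64(261), 37.9, 0.3, 63.5)
(np.int64(266), 41.8, 0.3, 62.7)
(np.int64(271), 43.3, 0.3, 66.1)
(np.int64(276), 46.8, 0.3, 66.1)
(np.int64(281), 50.7, 0.3, 65.6)
(np.int64(286), 53.0, 0.3, 67.7)
```

```bash
python3 -m handwheel '0 0 -0.04 0 1;0 0 -0.04 0 1;0 0 -0.04 0 1;0 0 0 0 1;0 0 0 0 1'
python3 - <<'E'
from h import *
snap('wrist','w8')
t=np.array(tilt('w8',258,180,290,56)); m=(t[:,1]>2)&(t[:,1]<46)&(t[:,3]>35); p=np.polyfit(t[m,1],t[m,3],1); print(np.degrees(np.arctan(p[0])),np.polyval(p,28)); print(t[::3,[1,3]].tolist())
E
```

```text
clock: 13.22
eef_pos: [603.1, 257.8, 36.4]
eef_rot: [3.141, 0.001, 2.941]
wrist_force: [-1.7, -0.1, 6.8]
finger_gap: 18.6
finger_force: 20.0
24.083907326744573 58.56305106994793
[[-7.8, 43.6], [-4.3, 44.6], [-0.6, 44.5], [2.2, 47.5], [5.9, 47.7], [9.1, 49.4], [12.3, 50.9], [15.1, 53.5], [18.6, 54.1], [21.6, 56.1], [24.9, 57.3], [27.7, 59.7], [31.5, 59.8], [34.9, 61.0], [37.7, 63.1], [40.8, 64.7], [44.0, 66.2], [48.2, 66.3], [90.3, 8.2]]
```

```bash
python3 -m handwheel '0 0 -0.04 0 1;0 0 -0.02 0 1;0 0 0 0 1;0 0 0 0 1'
python3 - <<'E'
from h import *
snap('wrist','w9')
t=np.array(tilt('w9',258,180,290,56)); m=(t[:,1]>2)&(t[:,1]<46)&(t[:,3]>35); p=np.polyfit(t[m,1],t[m,3],1); print(np.degrees(np.arctan(p[0])),np.polyval(p,28)); print(t[:20,[1,3]].tolist())
E
```

```text
clock: 13.6
eef_pos: [603.2, 257.9, 34.2]
eef_rot: [3.14, 0.002, 2.941]
wrist_force: [-2.2, -0.5, 8.3]
finger_gap: 18.2
finger_force: 20.0
27.542835801416057 57.34717988237877
[[-8.0, 42.9], [-7.2, 44.6], [-5.1, 40.8], [-3.9, 41.0], [-2.5, 40.2], [-1.7, 42.1], [-0.7, 42.9], [0.3, 43.6], [1.7, 43.0], [2.7, 43.9], [3.8, 44.3], [5.0, 44.6], [5.9, 45.7], [6.7, 47.1], [7.8, 47.6], [9.0, 47.5], [10.0, 48.2], [11.3, 48.2], [12.3, 48.9], [13.1, 50.1]]
```

```bash
python3 -m handwheel '0 0 0 0 1;-0.09 0.019 0 0 1;-0.09 0.019 0 0 1;0 0 0 0 1;0 0 0 0 1' 30
python3 -m handwheel '-0.07 0.014 0 0 1;-0.07 0.014 0 0 1;0 0 0 0 1;0 0 0 0 1'
python3 - <<'E'
from h import *
snap('wrist','w10')
t=np.array(tilt('w10',258,165,290,64)); m=(t[:,1]>-12)&(t[:,1]<34)&(t[:,3]>35); p=np.polyfit(t[m,1],t[m,3],1); print(np.degrees(np.arctan(p[0])),np.polyval(p,14)); print(t[:,[1,3]].tolist())
E
```

```text
clock: 14.07
eef_pos: [595.4, 259.1, 33.1]
eef_rot: [3.141, 0.0, 2.941]
wrist_force: [2.8, -0.5, 1.5]
finger_gap: 18.4
finger_force: 30.0
clock: 14.4
eef_pos: [589.9, 260.2, 33.2]
eef_rot: [3.141, 0.001, 2.941]
wrist_force: [4.4, -0.9, 0.6]
finger_gap: 17.9
finger_force: 30.0
26.794101683667595 56.14248923431197
[[-24.3, 5.3], [-23.5, 4.5], [-28.0, 38.4], [-27.0, 40.1], [-19.1, 4.6], [-18.2, 7.4], [-18.1, 14.1], [-22.3, 40.4], [-21.1, 40.6], [-19.8, 40.3], [-19.6, 44.7], [-18.4, 44.5], [-16.3, 40.9], [-15.0, 40.8], [-14.4, 43.0], [-13.1, 42.7], [-11.7, 42.2], [-10.7, 43.0], [-9.9, 44.7], [-8.4, 43.7], [-7.4, 44.3], [-6.7, 46.2], [-5.4, 46.1], [-4.6, 47.4], [-3.3, 47.2], [-2.6, 48.7], [-1.7, 49.7], [-0.2, 48.9], [0.6, 50.3], [2.0, 49.8], [2.7, 51.2], [4.0, 51.1], [5.0, 51.7], [6.1, 52.1], [7.0, 52.9], [8.0, 53.7], [9.4, 53.2], [10.5, 53.8], [11.8, 53.8], [12.6, 54.8], [13.5, 55.6], [14.4, 56.4], [15.5, 56.9], [16.3, 57.8], [17.4, 58.3], [18.7, 58.3], [19.6, 59.0], [19.9, 60.9], [21.9, 59.7], [23.0, 60.2], [23.7, 61.3], [24.8, 61.6], [25.9, 62.0], [26.6, 63.3], [28.3, 62.6], [29.2, 63.3], [29.9, 64.5], [31.5, 64.0], [32.3, 65.0], [32.8, 66.5], [34.2, 66.4], [35.1, 67.1], [49.2, 47.6], [51.3, 46.8]]
```

```bash
python3 -m handwheel '-0.08 0.016 0 0 1;0 0 0 0 1;0 0 -0.04 0 1;0 0 -0.04 0 1;0 0 0 0 1;0 0 0 0 1'
python3 -m handwheel '0 0 -0.04 0 1;0 0 -0.04 0 1;0 0 -0.04 0 1;0 0 0 0 1;0 0 0 0 1'
python3 - <<'E'
from h import *
snap('wrist','w11')
t=np.array(tilt('w11',258,165,290,64)); m=(t[:,1]>-12)&(t[:,1]<34)&(t[:,3]>35); p=np.polyfit(t[m,1],t[m,3],1); print(np.degrees(np.arctan(p[0])),np.polyval(p,14)); print(t[5:24,[1,3]].tolist(),t[-16:,[1,3]].tolist())
E
```

```text
clock: 14.95
eef_pos: [587.6, 260.8, 30.9]
eef_rot: [3.141, 0.002, 2.941]
wrist_force: [6.5, -1.9, 8.2]
finger_gap: 18.3
finger_force: 30.0
clock: 15.37
eef_pos: [588.1, 260.8, 26.6]
eef_rot: [3.14, 0.003, 2.941]
wrist_force: [8.5, -1.4, 8.5]
finger_gap: 18.1
finger_force: 30.0
18.66683492947608 50.8102324094189
[[-27.8, 39.4], [-19.3, 3.8], [-18.0, 4.3], [-18.1, 11.5], [-22.9, 38.8], [-22.2, 40.6], [-20.9, 40.2], [-20.6, 43.6], [-19.9, 45.7], [-17.1, 39.3], [-16.4, 41.1], [-14.8, 39.7], [-14.1, 41.3], [-12.9, 41.6], [-12.2, 43.3], [-10.9, 42.9], [-9.8, 43.1], [-8.7, 43.5], [-7.4, 43.2]] [[19.9, 53.2], [20.7, 54.1], [21.9, 54.3], [23.2, 54.3], [24.8, 53.9], [25.6, 54.9], [26.4, 55.8], [28.0, 55.4], [28.8, 56.4], [30.9, 55.2], [31.0, 57.3], [32.8, 56.6], [33.5, 57.8], [34.9, 57.7], [36.2, 58.0], [37.5, 58.2]]
```

```bash
python3 -m handwheel '-0.04 0.008 0 0 1;0 0 -0.04 0 1;0 0 -0.04 0 1;0 0 -0.04 0 1;0 0 0 0 1;0 0 0 0 1'
python3 - <<'E'
from h import *
snap('wrist','w12')
t=np.array(tilt('w12',258,165,294,66)); m=(t[:,1]>-12)&(t[:,1]<34)&(t[:,3]>35); p=np.polyfit(t[m,1],t[m,3],1); print(np.degrees(np.arctan(p[0])),np.polyval(p,14)); print(t[5:24,[1,3]].tolist(),t[-16:,[1,3]].tolist())
E
```

```text
clock: 15.92
eef_pos: [586.7, 261.2, 21.8]
eef_rot: [3.14, 0.004, 2.941]
wrist_force: [9.2, -1.8, 7.9]
finger_gap: 18.6
finger_force: 30.0
11.028346976390406 46.841250354375575
[[-23.4, 5.1], [-22.3, 6.4], [-28.3, 40.9], [-27.0, 40.1], [-18.3, 7.1], [-18.2, 12.3], [-20.3, 26.6], [-22.3, 39.9], [-21.5, 41.1], [-19.8, 39.1], [-20.0, 44.0], [-19.1, 44.9], [-16.8, 41.0], [-15.5, 40.6], [-14.6, 41.5], [-13.5, 41.7], [-12.3, 41.5], [-11.2, 41.8], [-10.2, 42.5]] [[19.4, 48.9], [20.8, 48.8], [22.2, 48.6], [23.7, 48.5], [25.0, 48.5], [26.0, 49.2], [26.9, 49.9], [28.9, 48.9], [29.1, 50.9], [30.8, 50.5], [33.0, 49.1], [33.5, 50.6], [34.3, 51.6], [35.9, 51.3], [37.3, 51.4], [38.5, 51.8]]
```

```bash
python3 -m handwheel '0 0 0.015 0 1;0 0 0 0 1;-0.04 0.008 0 0 1;-0.03 0.006 0 0 1;0 0 0 0 1;0 0 0 0 1' 50
python3 - <<'E'
from h import *
snap('wrist','w13')
t=np.array(tilt('w13',258,165,294,66)); m=(t[:,1]>-12)&(t[:,1]<34)&(t[:,3]>35); p=np.polyfit(t[m,1],t[m,3],1); print(np.degrees(np.arctan(p[0])),np.polyval(p,14)); print(t[5:24,[1,3]].tolist(),t[-6:,[1,3]].tolist())
for n in ['w9','w10','w11','w12','w13']:
  r=[]
  for u in (252,255,258,261,264):
    r+=[q[1] for q in tilt(n,u,150,200,51) if 43.4<q[3]<46.5 and abs(q[2])<8 and -24<q[1]<-5][:4]
  print(n,np.round(np.median(r),1),np.round(np.min(r),1),np.round(np.max(r),1),len(r))
E
```

```text
clock: 16.47
eef_pos: [583.7, 261.8, 22.2]
eef_rot: [3.14, 0.003, 2.941]
wrist_force: [9.5, -1.6, 6.4]
finger_gap: 17.7
finger_force: 50.0
11.78571196149424 48.10514056165042
[[-34.2, 44.7], [-25.1, 5.9], [-30.9, 39.2], [-30.0, 40.5], [-20.6, 4.0], [-19.4, 5.0], [-22.7, 24.4], [-25.2, 39.7], [-24.2, 40.1], [-23.0, 40.1], [-22.8, 43.7], [-21.7, 44.0], [-19.7, 41.0], [-18.7, 41.5], [-17.5, 41.4], [-16.3, 41.3], [-15.4, 42.1], [-13.9, 41.3], [-13.0, 42.2]] [[30.5, 50.9], [32.0, 50.8], [32.3, 52.6], [33.8, 52.6], [34.7, 53.3], [-18.9, 133.7]]
w9 -7.2 -8.3 -6.4 16
w10 -18.7 -19.9 -17.7 20
w11 -20.0 -20.9 -18.9 18
w12 -19.3 -20.1 -18.3 20
w13 -22.3 -23.2 -21.4 20
```

```bash
cat >> h.py <<'E'
def status(name):
    snap('wrist',name)
    t=np.array(tilt(name,258,165,294,66)); m=(t[:,1]>-10)&(t[:,1]<34)&(t[:,3]>35); p=np.polyfit(t[m,1],t[m,3],1); r=[]
    for u in (252,255,258,261,264): r+=[q[1] for q in tilt(name,u,150,200,51) if 43.4<q[3]<46.5 and abs(q[2])<8 and -24<q[1]<-5][:4]
    print('tilt',np.degrees(np.arctan(p[0])),'ztop0',np.polyval(p,0),'ztop30',np.polyval(p,30),'comp',-7.2-np.median(r),len(r))
E
python3 -m handwheel '0 0 -0.04 0 1;0 0 -0.04 0 1;0 0 -0.02 0 1;0 0 0 0 1;0 0 0 0 1'
python3 -c "
from h import *
status('w14')"
```

```text
clock: 16.93
eef_pos: [584.2, 261.8, 19.1]
eef_rot: [3.139, 0.005, 2.941]
wrist_force: [9.2, -3.2, 13.0]
finger_gap: 17.9
finger_force: 50.0
tilt 6.49653545342748 ztop0 43.37191669859131 ztop30 46.78814737941537 comp 13.5 19
```

```bash
python3 -m handwheel '-0.03 0.006 0 0 1;0 0 -0.04 0 1;0 0 -0.03 0 1;0 0 0 0 1;0 0 0 0 1'
python3 -c "
from h import *
status('w15')"
```

```text
clock: 17.4
eef_pos: [583.4, 262.0, 16.5]
eef_rot: [3.139, 0.005, 2.94]
wrist_force: [10.3, -2.7, 14.1]
finger_gap: 17.7
finger_force: 50.0
tilt 3.4265912871700803 ztop0 42.381054813714805 ztop30 44.17735592141935 comp nan 0
  return _methods._mean(a, axis=axis, dtype=dtype,
  ret = ret.dtype.type(ret / rcount)
```

Run:
```python
from h import *
for r in tilt('w15',258,158,190,33): print(r[1:],end=' ')
print()
for r in tilt('w14',258,158,190,33): print(r[1:],end=' ')
```

```text
(-44.2, 0.2, 44.5) (-43.8, 0.2, 45.6) (-43.1, 0.2, 44.4) (-42.7, 0.2, 45.0) (-42.2, 0.2, 45.3) (-41.8, 0.2, 45.6) (-41.0, 0.2, 44.1) (-40.4, 0.2, 43.7) (-39.9, 0.2, 44.2) (-39.6, 0.2, 45.0) (-39.1, 0.2, 45.1) (-38.6, 0.2, 45.7) (-37.9, 0.2, 44.3) (-37.5, 0.2, 45.0) (-37.0, 0.2, 45.2) (-36.4, 0.2, 44.8) (-35.9, 0.2, 45.3) (-35.4, 0.2, 45.1) (-34.7, 0.2, 44.5) (-25.9, 0.4, 5.6) (-25.1, 0.4, 4.6) (-24.5, 0.4, 5.0) (-23.6, 0.4, 4.0) (-23.0, 0.4, 4.4) (-22.4, 0.4, 4.6) (-26.8, 0.3, 26.6) (-29.4, 0.3, 40.0) (-28.9, 0.3, 40.1) (-28.3, 0.3, 40.3) (-19.0, 0.4, 4.7) (-18.2, 0.4, 4.4) (-18.1, 0.4, 6.6) (-18.1, 0.4, 9.1) 
(-42.8, 0.2, 44.2) (-42.4, 0.2, 44.8) (-41.9, 0.2, 44.8) (-41.3, 0.2, 44.7) (-40.7, 0.2, 44.1) (-40.3, 0.2, 45.0) (-39.7, 0.2, 44.3) (-39.2, 0.2, 45.0) (-38.7, 0.2, 44.9) (-38.1, 0.2, 44.3) (-37.6, 0.2, 45.0) (-37.0, 0.2, 44.4) (-36.6, 0.2, 45.1) (-36.0, 0.2, 44.9) (-35.5, 0.2, 44.8) (-34.9, 0.2, 44.7) (-34.5, 0.2, 45.2) (-25.6, 0.4, 4.5) (-24.8, 0.4, 3.6) (-24.4, 0.4, 5.2) (-23.7, 0.4, 5.1) (-23.0, 0.4, 4.7) (-29.9, 0.2, 39.3) (-29.6, 0.2, 40.2) (-29.1, 0.2, 40.6) (-28.3, 0.2, 39.7) (-19.7, 0.4, 5.3) (-19.0, 0.4, 5.2) (-18.2, 0.4, 4.9) (-18.1, 0.4, 7.3) (-21.4, 0.3, 23.4) (-21.5, 0.3, 26.1) (-21.7, 0.3, 29.3)
```

Run:
```python
from h import *
for n in ('w14','w15'):
  for u in (254,258,262): print(n,u,[(int(r[0]),r[1],r[3]) for r in tilt(n,u,186,212,27)])
```

```text
w14 254 [(186, -18.3, 5.4), (187, -18.1, 7.5), (188, -22.0, 25.8), (189, -21.6, 26.4), (190, -24.5, 40.1), (191, -23.8, 39.6), (192, -23.0, 38.7), (193, -22.6, 39.4), (194, -21.6, 37.9), (195, -21.5, 39.7), (196, -21.5, 41.6), (197, -21.7, 44.5), (198, -21.4, 45.4), (199, -20.7, 44.9), (200, -20.0, 44.3), (201, -18.4, 40.9), (202, -17.7, 40.7), (203, -17.5, 41.9), (204, -16.6, 40.8), (205, -15.9, 40.4), (206, -15.6, 41.4), (207, -14.8, 40.5), (208, -14.6, 41.8), (209, -13.9, 41.4), (210, -13.3, 41.4), (211, -13.2, 42.7), (212, -12.2, 41.7)]
w14 258 [(186, -18.2, 4.9), (187, -18.1, 7.3), (188, -21.4, 23.4), (189, -21.5, 26.1), (190, -21.7, 29.3), (191, -23.8, 39.9), (192, -23.3, 40.0), (193, -22.8, 40.1), (194, -21.6, 37.9), (195, -21.9, 41.1), (196, -21.6, 42.1), (197, -21.6, 44.1), (198, -21.0, 43.9), (199, -20.7, 44.7), (200, -20.0, 44.5), (201, -18.1, 40.0), (202, -17.9, 41.2), (203, -17.6, 42.0), (204, -16.7, 41.1), (205, -16.1, 40.9), (206, -15.8, 41.9), (207, -15.1, 41.5), (209, -14.3, 42.7), (210, -13.6, 42.2), (211, -12.6, 40.9)]
w14 262 [(186, -18.1, 4.6), (187, -18.2, 7.6),
[... 1438 characters left out ...]
-18.2, 42.3), (206, -17.3, 41.0), (207, -16.8, 41.3), (208, -16.1, 41.0), (209, -15.6, 41.1), (210, -15.1, 41.3), (211, -14.6, 41.6), (212, -13.9, 41.5)]
w15 262 [(186, -28.3, 40.3), (187, -27.4, 38.6), (188, -18.5, 5.7), (189, -18.0, 6.3), (190, -18.3, 10.1), (191, -17.9, 11.2), (192, -21.0, 25.4), (193, -21.0, 27.5), (194, -21.3, 30.8), (195, -22.9, 38.7), (196, -22.4, 39.3), (197, -21.7, 38.8), (198, -20.9, 37.8), (199, -20.9, 40.0), (200, -21.2, 42.7), (201, -20.8, 43.4), (202, -20.3, 43.6), (203, -20.1, 44.5), (204, -19.3, 44.0), (205, -18.0, 41.4), (206, -17.3, 41.1), (207, -16.7, 41.1), (208, -15.9, 40.4), (209, -15.4, 40.7), (210, -15.1, 41.5), (211, -14.7, 41.9), (212, -13.8, 41.1)]
```

```bash
python3 -m handwheel '-0.01 0.002 -0.03 0 1;0 0 -0.03 0 1;0 0 -0.01 0 1;0 0 0 0 1;0 0 0 0 1'
sed -i 's/150,200,51/165,215,51/' h.py; python3 -c "
from h import *
status('w16')"
```

```text
clock: 17.87
eef_pos: [583.1, 262.1, 14.3]
eef_rot: [3.139, 0.006, 2.94]
wrist_force: [8.2, -5.3, 19.5]
finger_gap: 18.0
finger_force: 50.0
tilt 0.3885759554079424 ztop0 41.548975878546216 ztop30 41.75243689240174 comp 12.25 20
```

```bash
python3 -m handwheel '0.04 -0.008 0 0 1;0.04 -0.008 0 0 1;0.04 -0.008 0 0 1;0.03 -0.006 0 0 1;0 0 0 0 1;0 0 0 0 1'
python3 -c "
from h import *
status('w17')"
```

```text
clock: 18.42
eef_pos: [585.7, 261.9, 14.1]
eef_rot: [3.141, -0.002, 2.941]
wrist_force: [-18.3, -0.2, 33.4]
finger_gap: 17.7
finger_force: 50.0
tilt 1.1648033876295558 ztop0 41.473881897431525 ztop30 42.08385556031211 comp 9.850000000000001 20
```

```bash
python3 -m handwheel '0 0 0.02 0 1;0 0 0 0 1;0 0 0 0 1'
python3 -c "
from h import *
status('w18')
im=np.load('pics/w18.npz')['im'].astype(int).sum(2)
for v in (215,225,180,170): print(v,im[v,225:292].tolist())"
```

```text
clock: 18.72
eef_pos: [585.7, 261.8, 14.2]
eef_rot: [3.141, -0.002, 2.941]
wrist_force: [-14.4, 0.7, 25.5]
finger_gap: 18.4
finger_force: 50.0
tilt 0.47202838056958135 ztop0 41.53270292829312 ztop30 41.77986200216319 comp 9.8 20
215 [453, 451, 451, 453, 482, 478, 321, 324, 319, 320, 308, 306, 296, 228, 230, 221, 190, 185, 194, 201, 205, 211, 213, 220, 235, 258, 264, 268, 276, 282, 283, 290, 294, 297, 298, 302, 302, 301, 300, 305, 301, 303, 300, 296, 291, 285, 277, 268, 254, 267, 320, 340, 321, 323, 324, 324, 325, 324, 391, 523, 563, 563, 541, 435, 292, 291, 289]
225 [247, 261, 261, 271, 272, 271, 271, 272, 270, 272, 273, 268, 271, 274, 272, 265, 183, 182, 194, 200, 211, 225, 230, 240, 248, 256, 263, 266, 274, 279, 283, 290, 291, 293, 295, 298, 301, 300, 302, 301, 303, 300, 297, 295, 293, 283, 275, 263, 239, 282, 410, 413, 411, 411, 409, 411, 411, 410, 413, 412, 411, 413, 404, 385, 362, 341, 304]
180 [387, 389, 385, 356, 329, 328, 329, 330, 329, 328, 331, 349, 325, 261, 260, 239, 242, 245, 266, 279, 294, 293, 280, 261, 245, 242, 231, 240, 246, 240, 243, 243, 242, 243, 242, 245, 241, 244, 245, 243, 240, 240, 243, 242, 243, 240, 239, 242, 249, 269, 282, 340, 349, 333, 333, 330, 329, 336, 331, 397, 525, 564, 566, 545, 443, 300, 300]
170 [368, 372, 454, 554, 553, 552, 553, 553, 552, 553, 557, 554, 556, 554, 554, 556, 552, 556, 551, 553, 554, 555, 553, 557, 555, 555, 555, 551, 555, 554, 554, 552, 554, 554, 554, 555, 556, 555, 554, 554, 554, 554, 554, 554, 553, 554, 557, 554, 554, 555, 552, 555, 552, 552, 553, 554, 554, 554, 552, 552, 540, 514, 519, 502, 433, 327, 303]
```

```bash
python3 -m handwheel '0 0 0.02 0 1;0 0 0 0 1;0 0 0.02 0 1;0 0 0 0 1;0 0 0 0 1'
python3 -c "
from h import *
status('w19')"
```

```text
clock: 19.18
eef_pos: [586.4, 261.5, 14.5]
eef_rot: [3.141, -0.0, 2.941]
wrist_force: [-1.7, 2.3, 8.0]
finger_gap: 17.8
finger_force: 50.0
tilt 0.5616466826465962 ztop0 41.67397325598332 ztop30 41.968060191064524 comp 8.95 20
```

```bash
python3 -m handwheel '0.04 -0.008 0 0 1;0.04 -0.008 0 0 1;0 0 0 0 1;0 0 0 0 1'
python3 -c "
from h import *
status('w20')"
```

```text
clock: 19.57
eef_pos: [589.4, 260.9, 14.5]
eef_rot: [3.141, -0.001, 2.941]
wrist_force: [-2.9, 2.4, 9.9]
finger_gap: 17.8
finger_force: 50.0
tilt 0.5468350710812985 ztop0 41.65180036746523 ztop30 41.93813123508498 comp 5.999999999999999 19
```

```bash
python3 -m handwheel '0.02 -0.004 0 0 1;0 0 0 0 1;0 0 0 0 0.75;0 0 0 0 0.65;0 0 0 0 0.65;0 0 0 0 0.65;0 0 0 0 0.65' 10
python3 -m handwheel '0 0 0.3 0 0.65;0 0 0.7 0 0.65;0 0 0.9 0 0.65;0 0 0.9 0 0.65;-0.5 0.1 0.5 0 0.65;-0.7 0.14 0.3 0 0.65;-0.7 0.14 0 0 0.65;0 0 0 0 0.65;0 0 0 0 0.65'
python3 - <<'E'
from h import *
snap('wrist','w21');snap('scene','s21');s=read_state();print(s['eef_pos'])
f=np.load('pics/w21.npz');K,T=f['K'],f['T']; u,v=toimg(K,T,[594,259,31.5]);print(u,v); u,v=int(u),int(v)
x0,y0=max(u-60,0),max(v-90,0)
a=cv2.resize(cv2.imread('pics/w21.png')[y0:y0+180,x0:x0+120],(400,600),interpolation=2)
b=cv2.resize(cv2.imread('pics/s21.png')[80:200,290:400],(400,436),interpolation=2);b=np.vstack([b,np.zeros((164,400,3),np.uint8)])
cv2.imwrite('pics/v21.png',np.clip(np.hstack([a,b]).astype(int)*1.7,0,255).astype(np.uint8))
for r in tilt('w21',u,v-50,v+50,51): print(r[0],r[1],r[3],end=' | ')
E
```

```text
clock: 20.2
eef_pos: [590.4, 259.9, 13.4]
eef_rot: [-3.141, -0.001, 2.941]
wrist_force: [0.4, -1.2, 0.1]
finger_gap: 32.8
finger_force: 0.0
clock: 20.95
eef_pos: [514.0, 275.6, 159.2]
eef_rot: [3.141, 0.001, 2.942]
wrist_force: [-0.1, -0.0, -0.1]
finger_gap: 32.7
finger_force: 0.0
[515.08932618 275.12039618 158.16724445]
257.5718662795185 254.94332915426017
204 -45.8 43.7 | 206 -43.7 44.0 | 208 -41.6 44.2 | 210 -39.5 44.7 | 212 -38.0 46.5 | 214 -34.9 44.1 | 216 -30.7 38.2 | 218 -17.1 6.4 | 220 -26.8 40.2 | 222 -16.7 19.0 | 224 -17.2 26.8 | 226 -19.9 40.1 | 228 -11.8 25.3 | 230 -12.1 32.1 | 232 -12.2 38.3 | 234 -12.4 44.4 | 236 -8.8 41.3 | 238 -5.7 39.7 | 240 -3.8 40.9 | 242 -1.3 40.7 | 244 0.7 41.5 | 246 3.7 40.4 | 248 5.9 40.8 | 250 8.3 40.9 | 252 10.7 41.2 | 254 13.3 40.9 | 256 15.7 41.0 | 258 17.8 41.9 | 260 20.0 42.6 | 262 23.3 41.1 | 264 26.5 40.0 | 266 27.8 42.4 | 268 31.6 40.3 | 270 33.6 41.5 | 272 36.1 41.7 | 274 39.1 41.1 | 276 41.6 41.5 | 278 44.0 41.9 | 280 45.8 43.5 | 282 46.5 46.8 | 284 50.0 45.6 | 286 53.1 45.1 | 288 54.9 46.6 | 290 85.4 4.7 | 292 88.7 4.7 | 294 -89.2 270.7 | 298 -89.3 272.8 | 300 -88.6 272.7 | 302 -88.6 273.7 | 304 -88.1 273.8 |
```

View pics/v21.png

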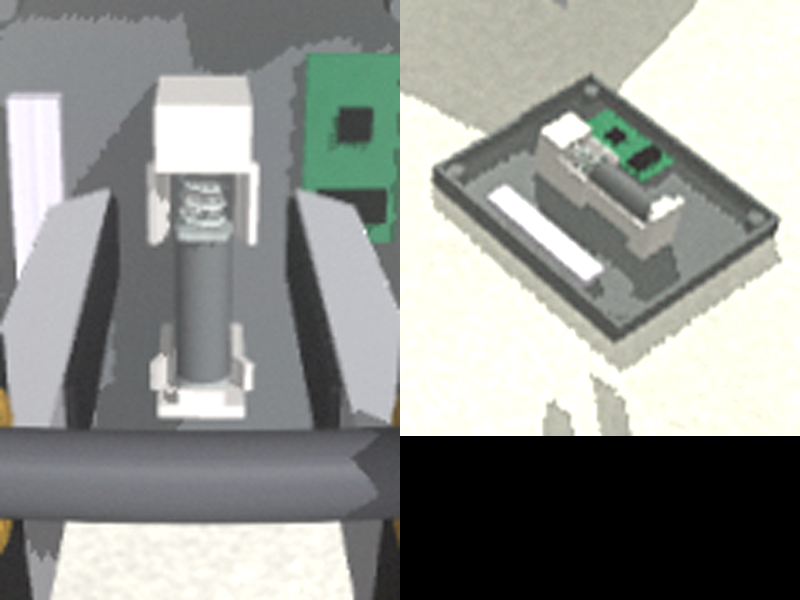

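The wrist view shows the cell at (203, 235–385) between the cheeks. Its top is level at 41 mm, its front end is under the lip, and the spring is compressed about 5 mm, so it is seated.

```bash
python3 -c "
from cell import *
print(sign_off())"
```

```text
the job is handed in; nothing more can be done
None
```

The long battery is seated level under the retaining lip, with the spring compressed about 5 mm as specified; the gripper is clear, and I signed the job off at about 21 s of the 53 s limit.

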